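# Slide the water tray home under the dehumidifier and restart it

### The arm

A 7-joint arm with a two-finger parallel gripper is mounted at the origin on the work surface. World frame = base frame: x ahead of the robot, y to its left, z up, the work surface at z = 0. Lengths are in m, angles in rad, forces in N, time in s.
With the tool pointing down it reaches from about 0.35 to 0.9 m from the base axis. Payload 8.1 kg.
Tool frame: the origin (TCP) lies on the centre line of the jaws, within the pads' length; the fingertips stand 22 mm ahead of it and the grasp point (between the pads) lies 3 mm ahead of it (tips_ahead is the distance from the TCP to the fingertips, in m); z points along the fingers, y is the line along which they close (so a half turn about z gives the same grasp; the last joint's range is limited). The gripper opens to 92 mm and grips with 3 to 60 N. Pads are 19 mm wide; open, the fingers measure 130 mm over their backs; the gripper's body (75 mm by 190 mm) begins 47 mm behind the grasp point.
Start: joints at [-1.211, 0.434, 0.025, 1.573, -0.012, 1.134, -0.075], TCP at [0.279, 0.559, 0.249] pointing down, gripper open.
Joint ranges: [-2.62, 2.62], [-0.44, 2.09], [-1.27, 1.32], [0.08, 2.57], [-1.32, 4.46], [0.12, 2], [-2.74, 2.74]. Speed limits (rad/s): [2.22, 2.22, 3.01, 3.01, 3.14, 3.14, 3.14].

### API

Orientations are given as [roll, pitch, yaw] about the fixed x, y, z axes, in that order (R = Rz(yaw) Ry(pitch) Rx(roll)).
In Python, from bench import * gives the robot as it stands. The module is installed in compiled form; this text tells all that it offers.
- The arm moves only by the tool jog_arm, never from a script. Its argument "commands" is a list of rows, each a list of 2 entries, a list of its own where there are three numbers: the shift along the tool's x, y, z in mm, then the turn about the tool's z in rad. In form: [[[tx, ty, tz], yaw], ...]. A call has 1 to 20 rows; each row shifts and turns the commanded pose from where the row before left it, along the tool's axes as they then stand; what a row does not reach is not made up. A row lasts 1/12 s, in which the tool goes at most 41.7 mm and 7.16 degrees, less where a joint would pass 70% of its speed; a pose out of reach is approached as far as the arm can. A call is refused whole if a number of a shift passes 41.7 or a number of a turn 0.125, either way. A call with a gripper value outside its range is refused whole. "grip" is the gripper command: -1 is shut, 1 is fully open, values between are in proportion, set as the call begins (left out, the last holds). The fingers move at their own pace and stop on an object; "newtons" is the grip in N (left out, the last holds). Time passes only in rows, so rows that do not move let the fingers close. It gives the time, the measured TCP pose, the force, the opening and the grip force at its end, in the units of the state.
- get_obs(): the state, without advancing time (a new reading comes with each control period).
- grab_frame(name): name is "scene" or "top" or "wrist"; returns a dict with "image" (420x560x3 uint8, red, green, blue), "fx", "fy", "cx", "cy" (pixels), "T" (4x4, takes a point from camera to world coordinates). Camera axes: x right, y up, looking along -z (the intrinsics and any distortion apply to the point x, -y, -z); pixel columns grow to the right and rows downward; lengths in m; the calibration is good to about 2 mm. A picture is of the moment at which its call begins. There is no depth.
- finish_job(): hands the job in; it is judged then, once.
The state is a dict: "time": time; "joints": joint angles; "qvel": joint speeds; "joint_torque": joint torques, N m; "eef_pos": TCP position; "tcp_rot": TCP orientation; "wrist_force": force on the tool from outside, world axes, zero at the start; "moment": the same for the moment, N m; "width": finger opening in m; "finger_force": force on a finger pad.
Only numpy, scipy, OpenCV 4.12 (cv2) and the standard library are available. Lean on these libraries where they do the work, as an engineer would, in place of code of your own. Each camera call takes 0.05 s, during which the arm holds its last target. There are 200 camera calls.

### The job

The dehumidifier's emptied blue water tray is out on the shelf: slide it straight into the bay under the machine's overhang, box end first and without rubbing on the underside, and press it firmly but gently home against the spring buffer hidden at the back until the buffer has clearly given way, without ramming it to its hard stop. Let go and leave the tray there, then press the round restart button on top of the machine. Do not press the button before the tray is in, and do not shift the other things on the shelf.

Things in the scene. Friction and masses are not known exactly. Their poses are not given: they have to be found in the camera images.
- dehumidifier: white dehumidifier, fixed, 210 wide, 240 deep, 235 high. Origin: at shelf height, middle of the foot of its front face (with the bay's mouth). x points level into the machine, the way the tray slides in; z up. The bay's floor is the shelf; its walls are 70 mm either side of the centre line from x = 32 mm on, flaring to about 83 mm at the mouth. Over 20 N from the tray strains it.
- overhang: upper body of the dehumidifier that roofs the bay: underside 43 mm above the shelf, top 235 mm above it. Same origin and axes as dehumidifier.
- rear: rear panel and hidden spring buffer (80 wide, 8 to 32 mm high) that the tray's rear wall meets; origin and axes as dehumidifier. The buffer's face is 110 to 140 mm behind the front face, unlike each time, not shown by this pose. It gives at 5 N, +0.9 N per mm (8.6 N at 4 mm, 11 N at 6.5), rigid stop after 8 mm (12 N). Stiff: it stays pushed in, or returns a few mm.
- restart (a joint): the red restart button on top of the machine: 0 up, 0.006 m fully down, spring-loaded, about 4 N fully down.
- restart_top (a point): centre of the top of the red restart button, 30 mm across, on top of the machine 60 mm behind the front face; pressed straight down.
- tray: blue plastic water tray, loose, about 0.4 kg. Origin: under the centre of its open box, at its underside; x points from the handle end to the box end (which goes in first), z up. Box 120 long (x -60 to 60), 130 wide, 32 high, walls 4. From the box a flat deck 90 wide, 20 high runs from x = -60 to -190 mm; most of it stays outside when home.
- fin (a point): middle of the tray's handle, a white upright fin standing on the deck along the tray's x: 44 long (tray x -177 to -133), 12 thick, from the deck up to 76 mm above the shelf; grip across its thickness from above. This point: tray x = -155 mm, 55 mm above the tray's underside.
- tin: steel tin with flip-top lid, 93 x 68 x 87 high, loose, leave alone. Origin under its centre.
- bowl: clear glass bowl, 110 across, 50 high, loose, leave alone. Origin under its centre.
- coaster: round wooden coaster, 94 across, 10 thick, loose, leave alone. Origin under its centre.
- doorstop: orange silicone doorstop wedge, 110 x 40 x 35 high, loose, leave alone. Origin under its centre.
- peg: green plastic clothes peg, 75 x 15 x 12, lying loose, leave alone. Origin under its centre.

How it is judged:
By the outcome, as a careful person would: the job done as asked, in the order asked, and still so for the second after the job is handed in, with the robot touching nothing.
It also fails if it takes over 58 s, if anything falls off the work surface, if the arm or the gripper's body presses on something with over 40 N, if the wrist force passes 120 N, or if a joint passes its speed limit or range.

## Working session

There is one attempt and no reset: what is moved stays moved. The work goes in short steps, Python scripts to look and compute and a tool call to move; the robot and the scene stay as the last step left them, time stands still between calls to the robot, and variables do not carry over. Pictures are saved under pics/ and viewed, at most 10 in all, crops included, and the job is handed in when it is done.

Besides the shell and the picture viewer there is one more tool, called after "Request:" by a JSON object that holds its "method" and its "body". jog_arm: Moves the arm, as the interface text tells. Its arguments: {"type":"object","properties":{"commands":{"type":"array","items":{"type":"array"}},"grip":{"type":"number"},"newtons":{"type":"number"}},"required":["commands"]}

```bash
mkdir -p pics; cat > h.py <<'E'
from bench import *
import numpy as np, cv2
def snap(n,f):
    g=grab_frame(n); cv2.imwrite(f'pics/{f}.png',g['image'][:,:,::-1]); np.savez(f'pics/{f}.npz',**{k:v for k,v in g.items()}); return g
def pix2w(g,u,v,z):
    T=np.array(g['T']); d=np.array([(u-g['cx'])/g['fx'],-(v-g['cy'])/g['fy'],-1.]); d=T[:3,:3]@d; o=T[:3,3]
    return o+d*(z-o[2])/d[2]
def w2pix(g,p):
    T=np.array(g['T']); c=T[:3,:3].T@(np.array(p)-T[:3,3]); return g['cx']+g['fx']*c[0]/-c[2], g['cy']+g['fy']*(-c[1])/-c[2]
E
python3 - <<'E'
from h import *
g=snap('top','top0'); snap('scene','scene0')
print({k:g[k] for k in g if k!='image'})
print(get_obs())
E
```

```text
{'fx': 491.51493252161555, 'fy': 491.51493252161555, 'cx': 281.2676182313647, 'cy': 216.4530253427536, 'T': array([[-0.01551448,  0.99157148, -0.12862856,  0.39682036],
       [-0.99973432, -0.01757658, -0.01491172,  0.00733703],
       [-0.01704688,  0.12836303,  0.99158073,  1.40649158],
       [ 0.        ,  0.        ,  0.        ,  1.        ]])}
{'time': 0.1, 'joints': array([-1.21062053,  0.43513794,  0.02497579,  1.57399859, -0.01161755,
        1.13397016, -0.0750758 ]), 'qvel': array([-2.30769520e-04, -3.58588587e-03,  3.46175136e-05, -3.41012695e-03,
        1.91005709e-03,  5.01137624e-04, -1.36014152e-03]), 'joint_torque': array([ 2.38099026e-03, -6.69119740e+01,  9.87635516e-01, -3.15142107e+01,
       -6.05641259e-02,  3.74125061e-02, -1.64021415e-06]), 'eef_pos': array([0.27887605, 0.55886919, 0.24803589]), 'tcp_rot': array([-3.14022821e+00,  1.10065804e-04,  2.67876237e+00]), 'wrist_force': array([ 1.04803428,  0.8658939 , -0.27491978]), 'moment': array([0.01878562, 0.05898524, 0.00153476]), 'finger_force': 0.0, 'width': 0.0915518144011323}
```

View pics/top0.png

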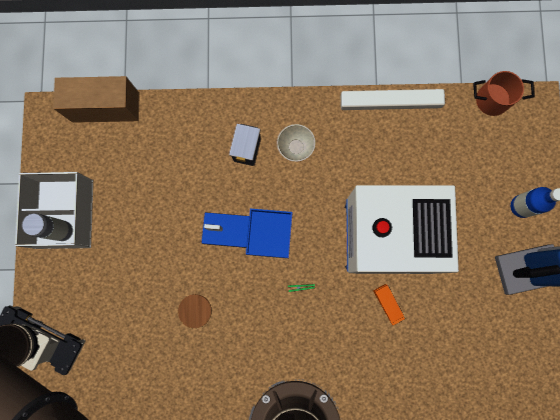

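View pics/scene0.png

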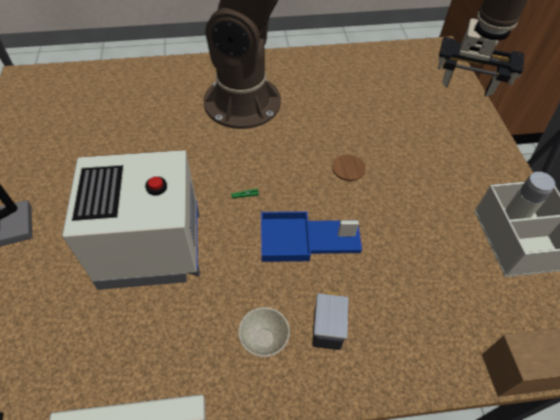

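The top view shows the tray's box at about (270,233), its fin at (211,227), and the machine at (402,229) with its front edge at u≈350. The scene view agrees. I'll zoom in for corners.

```bash
python3 - <<'E'
from h import *
g=cv2.imread('pics/top0.png')
a=cv2.resize(g[175:285,195:295],None,fx=5,fy=5,interpolation=cv2.INTER_CUBIC)
b=cv2.resize(g[175:285,335:470],None,fx=5,fy=5,interpolation=cv2.INTER_CUBIC)
c=cv2.resize(np.hstack([g[175:285,195:295],g[175:285,338:398]]),None,fx=5,fy=5,interpolation=cv2.INTER_CUBIC)
cv2.imwrite('pics/c1.png',c)
hsv=cv2.cvtColor(g,cv2.COLOR_BGR2HSV)
m=cv2.inRange(hsv,(105,150,40),(130,255,255)); m[:, :195]=0; m[:,300:]=0
n,l,s,ct=cv2.connectedComponentsWithStats(m); k=1+s[1:,4].argmax(); print(s[k],ct[k])
r=cv2.inRange(hsv,(0,180,120),(6,255,255))|cv2.inRange(hsv,(174,180,120),(180,255,255)); r[:,:365]=0;r[:,400:]=0;r[250:]=0;r[:200]=0
print('red',[x.mean() for x in np.nonzero(r)][::-1])
cn=cv2.findContours((l==k).astype(np.uint8),0,1)[0][0]; print(cv2.approxPolyDP(cn,2.5,True)[:,0].tolist())
w=cv2.inRange(hsv,(0,0,175),(180,45,255)); w[:,:335]=0;w[:,465:]=0;w[:180]=0;w[280:]=0
n,l,s,ct=cv2.connectedComponentsWithStats(w);k=1+s[1:,4].argmax()
cn=cv2.findContours((l==k).astype(np.uint8),0,1)[0][0]; print(cv2.approxPolyDP(cn,2.5,True)[:,0].tolist())
E
```

```text
[ 202  209   90   49 3236] [251.69375773 231.56551298]
red [np.float64(382.5378151260504), np.float64(226.63025210084032)]
[[205, 213], [204, 223], [219, 224], [223, 230], [203, 228], [203, 243], [245, 246], [247, 254], [287, 257], [291, 212], [250, 209], [249, 216]]
[[356, 186], [358, 271], [457, 271], [454, 186]]
```

View pics/c1.png

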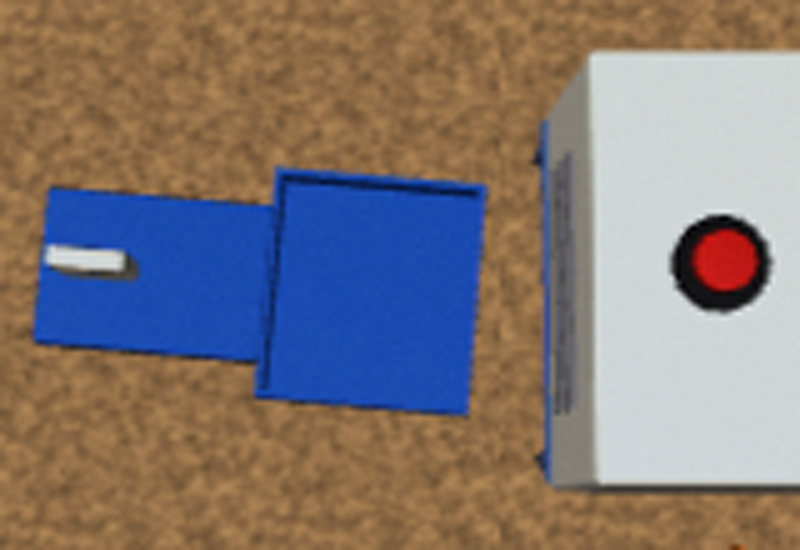

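The crop shows the box rim corners at about (278,168), (487,185), (468,415), (255,397), the fin at (47–125, 258), and the machine's top front edge from (590,52) to (597,486). I'll fit both poses.

```bash
cat > fit.py <<'E'
from h import *
from scipy.optimize import least_squares
def pose(p,q): # p=(x,y,yaw), q local
    c,s=np.cos(p[2]),np.sin(p[2]); return np.array([p[0]+c*q[0]-s*q[1],p[1]+s*q[0]+c*q[1],q[2]])
def fit(g,pts,x0):
    f=lambda p:np.concatenate([np.subtract(w2pix(g,pose(p,q)),uv) for q,uv in pts])
    r=least_squares(f,x0); return r.x,np.round(r.fun,1)
E
python3 - <<'E'
from fit import *
g=np.load('pics/top0.npz')
A=lambda u,v:(195+u/5-.4,175+v/5-.4)
z=.032
tr=[((-.06,.065,z),A(278,168)),((.06,.065,z),A(487,185)),((.06,-.065,z),A(468,415)),((-.06,-.065,z),A(255,397)),
 ((-.19,.045,.02),A(48,187)),((-.19,-.045,.02),A(35,342)),((-.177,0,.076),A(47,256)),((-.133,0,.076),A(125,262))]
p,r=fit(g,tr,[.35,0,-1.57]); print('tray',p,r); print('fin',pose(p,(-.155,0,.055)))
B=lambda u,v:(338+(u-500)/5-.4,175+v/5-.4)
z=.235
mc=[((0,.105,z),B(590,52)),((0,-.105,z),B(597,486)),((.24,-.105,z),(457.5,271.5)),((.24,.105,z),(454.5,185.5))]
m,r=fit(g,mc,[.35,-.2,-1.57]); print('mach',m,r)
for zz in(.235,.24,.245,.25): print(zz,pix2w(g,382.54,226.63,zz),pose(m,(.06,0,zz)))
# tray in machine frame
c,s=np.cos(m[2]),np.sin(m[2]); d=p[:2]-m[:2]; print('tray in mach',c*d[0]+s*d[1],-s*d[0]+c*d[1],p[2]-m[2])
E
```

```text
tray [ 0.5297616   0.06304396 -1.67201974] [-0.2 -0.1  0.3  0.   0.2  0.   0.  -0.   0.2 -0.1 -0.6  0.2 -0.1 -0.1
  0.2  0.1]
fin [0.54542445 0.21725056 0.055     ]
mach [ 0.51833078 -0.15235306 -1.59094296] [-0.6 -0.4 -0.7  0.2  1.   0.9  0.3 -0.8]
0.235 [ 0.51998816 -0.21658284  0.235     ] [ 0.51712206 -0.21234089  0.235     ]
0.24 [ 0.51946248 -0.21562713  0.24      ] [ 0.51712206 -0.21234089  0.24      ]
0.245 [ 0.51893679 -0.21467143  0.245     ] [ 0.51712206 -0.21234089  0.245     ]
0.25 [ 0.5184111  -0.21371572  0.25      ] [ 0.51712206 -0.21234089  0.25      ]
tray in mach -0.21558359315081052 0.007089276683973493 -0.08107677571327043
```

```bash
python3 - <<'E'
from h import *
g=cv2.imread('pics/scene0.png')
cv2.imwrite('pics/c2.png',cv2.resize(g[145:290,65:205],None,fx=4,fy=4,interpolation=cv2.INTER_CUBIC))
E
```

```text
(no output)
```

View pics/c2.png

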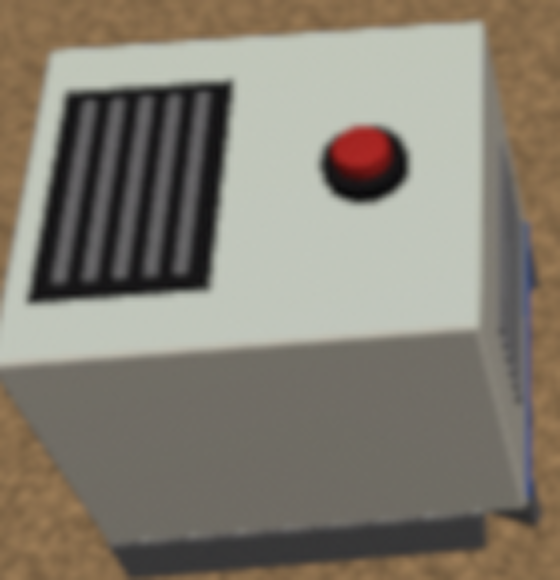

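The crop shows the top corners at (484,22), (50,50), (482,330) and (2,368), the overhang's lower corners at (525,505) and (115,543), and the button's ring at (365,162). Next is a joint fit over both cameras.

```bash
python3 - <<'E'
from fit import *
g=np.load('pics/top0.npz'); s=np.load('pics/scene0.npz')
B=lambda u,v:(338+(u-500)/5-.4,175+v/5-.4)
S=lambda u,v:(65+u/4-.375,145+v/4-.375)
z=.235
mt=[((0,.105,z),B(590,52)),((0,-.105,z),B(597,486)),((.24,-.105,z),(457.5,271.5)),((.24,.105,z),(454.5,185.5)),((.06,0,.238),B(720,262))]
ms=[((0,-.105,z),S(484,22)),((.24,-.105,z),S(50,50)),((0,.105,z),S(482,330)),((.24,.105,z),S(2,368)),((0,.105,.043),S(525,505)),((.24,.105,.043),S(115,543)),((.06,0,.238),S(365,162))]
f=lambda p:np.concatenate([np.subtract(w2pix(c,pose(p,q)),uv) for c,P in((g,mt),(s,ms)) for q,uv in P])
for nm,c,P in(('top',g,mt),('scene',s,ms)):print(nm,*fit(c,P,[.5,-.15,-1.57]))
r=least_squares(f,[.5,-.15,-1.57]);print('both',r.x,np.round(r.fun,1)); print('button',pose(r.x,(.06,0,.24)))
E
```

```text
top [ 0.51875942 -0.15263737 -1.59173929] [-0.5 -0.6 -0.6 -0.   1.1  0.8  0.5 -0.9 -0.4  0.6]
scene [ 0.51784237 -0.15133975 -1.58186572] [ 0.3 -1.3 -0.1 -0.4  0.7 -1.4 -2.8 -0.5  1.8  0.9 -0.8  0.9  1.2  1.1]
both [ 0.51811385 -0.15175546 -1.5855149 ] [-1.1 -0.3 -0.7  0.3  0.9  0.5 -0.2 -1.2 -0.8  0.7  0.3 -1.2 -0.  -0.6
  0.3 -1.3 -3.2 -0.8  1.5  1.  -1.2  0.7  1.   1.1]
button [ 0.51723077 -0.21174896  0.24      ]
```

Request:
{"method": "jog_arm", "body": {"commands": [[[-15,-7,0],0],[[-30,-14,0],0],[[-33,-16,0],0],[[-33,-16,0],0],[[-33,-16,0],0],[[-33,-16,0],0],[[-33,-16,0],0],[[-33,-16,0],0],[[-33,-16,0],0],[[-33,-16,0],0],[[-33,-16,0],0],[[-33,-16,0],0],[[-30,-10,0],0],[[-15,-2,0],0]], "grip": 0.0, "newtons": 25}}

```text
time: 1.27
eef_pos: [0.5712, 0.1927, 0.2488]
tcp_rot: [-3.14, 0.002, 2.672]
wrist_force: [1.0, -0.7, -0.6]
width: 0.0461
finger_force: 0.0
```

Request:
{"method": "jog_arm", "body": {"commands": [[[0,0,-3],0.1],[[0,0,-3],0.12],[[0,0,0],0.125],[[0,0,0],0.125],[[0,0,0],0.125],[[0,0,0],0.125],[[0,0,0],0.125],[[0,0,0],0.125],[[0,0,0],0.125],[[0,0,0],0.11],[[0,0,0],0]]}}

```text
time: 2.18
eef_pos: [0.5683, 0.199, 0.2544]
tcp_rot: [-3.141, 0.0, 1.469]
wrist_force: [0.3, -0.4, 0.4]
width: 0.0456
finger_force: 0.0
```

```bash
python3 - <<'E'
from fit import *
o=get_obs(); print(o['time'],o['eef_pos'],o['tcp_rot'],o['width'],o['joints'])
g=snap('wrist','w1'); yaw=o['tcp_rot'][2]
p=[0.5297616,0.06304396,-1.67201974]
for q in((-.177,0,.076),(-.133,0,.076),(-.19,.045,.02),(-.06,.065,.032)): print(q,np.round(w2pix(g,pose(p,q))))
E
```

```text
2.1833 [0.5683256  0.19900293 0.25443423] [-3.14098603e+00  2.68301583e-04  1.46882056e+00] 0.04562973259543027 [-0.73422313  0.40800888  0.43951013  1.64930994 -0.18805305  1.12700871
 -0.34712197]
(-0.177, 0, 0.076) [254. 154.]
(-0.133, 0, 0.076) [255. 196.]
(-0.19, 0.045, 0.02) [295. 138.]
(-0.06, 0.065, 0.032) [310. 243.]
```

View pics/w1.png

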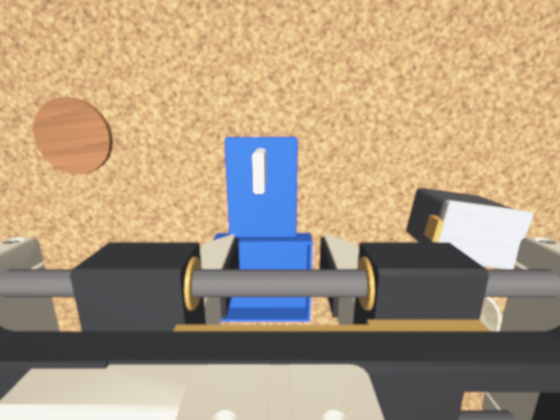

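The wrist view confirms the fin at (258,152–192), within about 3 mm of my estimate. Now I align and descend.

Request:
{"method": "jog_arm", "body": {"commands": [[[5,-8,8],0],[[6,-8,15],0],[[5,-8,20],0],[[0,0,20],0],[[0,0,20],0],[[0,0,20],0],[[0,0,20],0],[[0,0,18],0],[[0,0,15],0],[[0,0,13],0],[[0,0,11],0],[[0,0,9],0],[[0,0,6],0],[[0,0,2],0],[[0,0,0],0],[[0,0,0],0]]}}

```text
time: 3.57
eef_pos: [0.5467, 0.2174, 0.0582]
tcp_rot: [3.141, -0.0, 1.474]
wrist_force: [0.2, -0.3, 0.5]
width: 0.046
finger_force: 0.0
```

Request:
{"method": "jog_arm", "body": {"commands": [[[0,0,0],0],[[0,0,0],0],[[0,0,0],0],[[0,0,0],0],[[0,0,0],0],[[0,0,0],0]], "grip": -1, "newtons": 25}}

```text
time: 4.07
eef_pos: [0.5466, 0.2173, 0.0579]
tcp_rot: [3.141, -0.0, 1.474]
wrist_force: [-0.9, 0.3, 1.3]
width: 0.0119
finger_force: 25.0
```

```bash
python3 - <<'E'
from fit import *
o=get_obs(); print(o['time'],o['eef_pos'],o['tcp_rot'],o['width'],o['finger_force'],o['wrist_force'])
snap('top','top1')
g=cv2.imread('pics/top1.png'); cv2.imwrite('pics/c3.png',cv2.resize(g[175:285,195:375],None,fx=4,fy=4,interpolation=cv2.INTER_CUBIC))
E
```

```text
4.0667 [0.54655564 0.21732767 0.05787536] [ 3.14111835e+00 -2.11972137e-04  1.47378320e+00] 0.011920989209419766 25.000142455101013 [-0.89924849  0.29651768  1.26291089]
```

View pics/c3.png

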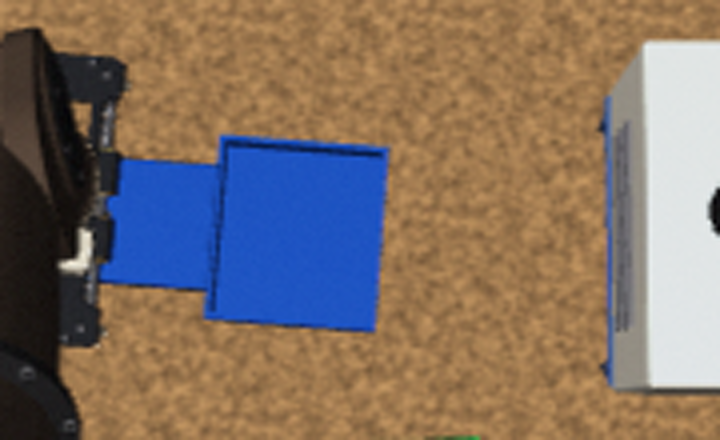

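```bash
python3 - <<'E'
from fit import *
g=np.load('pics/top1.npz')
A=lambda u,v:(195+u/4-.375,175+v/4-.375)
z=.032
tr=[((-.06,.065,z),A(221,135)),((.06,.065,z),A(389,150)),((.06,-.065,z),A(375,332)),((-.06,-.065,z),A(205,318))]
p,r=fit(g,tr,[.53,.063,-1.67]); print(p,r,'fin',pose(p,(-.155,0,.055)))
E
```

```text
[ 0.52908965  0.06323027 -1.66892929] [-0.   0.   0.3 -0.4  0.   0.2 -0.2  0.1] fin [0.54427585 0.21748454 0.055     ]
```

Request:
{"method": "jog_arm", "body": {"commands": [[[-2,0,0],-0.005],[[-4,0,0],-0.01],[[-6,0,0],-0.012],[[-8,-1,0],-0.012],[[-8,-2,0],-0.012],[[-8,-2,0],-0.012],[[-8,-2,0],-0.012],[[-8,-2,0],-0.006],[[-8,-2,0],0],[[-8,-2,0],0],[[-8,-2,0],0],[[-8,-2,0],0],[[-7,-2,0],0],[[-5,-1,0],0],[[-3,0,0],0],[[0,0,0],0]]}}

```text
time: 5.45
eef_pos: [0.5225, 0.1178, 0.0578]
tcp_rot: [-3.141, 0.0, 1.554]
wrist_force: [-2.0, -1.0, 8.1]
width: 0.0116
finger_force: 25.0
```

```bash
python3 - <<'E'
from fit import *
o=get_obs(); print(o['time'],o['eef_pos'],o['tcp_rot'],o['width'],o['finger_force'],o['wrist_force'])
snap('top','top2')
g=cv2.imread('pics/top2.png'); cv2.imwrite('pics/c4.png',cv2.resize(g[175:285,225:385],None,fx=5,fy=5,interpolation=cv2.INTER_CUBIC))
E
```

```text
5.45 [0.52246739 0.1178166  0.05782893] [-3.14111700e+00  4.93703545e-04  1.55360425e+00] 0.011599290375400044 24.999103546142578 [-2.00689568 -1.01616044  8.09300027]
```

View pics/c4.png

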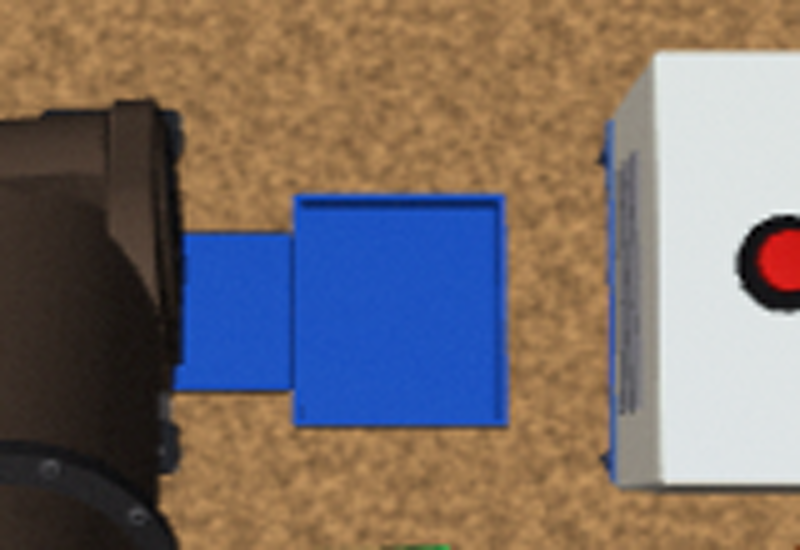

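```bash
python3 - <<'E'
from fit import *
g=np.load('pics/top2.npz')
A=lambda u,v:(225+u/5-.4,175+v/5-.4)
z=.032
tr=[((-.06,.065,z),A(294.5,195)),((.06,.065,z),A(507,195)),((.06,-.065,z),A(508.5,428)),((-.06,-.065,z),A(294,428))]
p,r=fit(g,tr,[.53,.0,-1.57]); print(p,r,'fin',pose(p,(-.155,0,.055)))
for m in([.51876,-.15264,-1.5917],[.51811,-.15176,-1.5855]):
    c,s=np.cos(m[2]),np.sin(m[2]); d=p[:2]-m[:2]; print('in mach',c*d[0]+s*d[1],-s*d[0]+c*d[1],p[2]-m[2])
    print([np.round((np.array(w2pix(g,pose(m,q)))-(225,175)+.4)*5) for q in ((0,.105,.043),(0,-.105,.043),(0,.083,0.04),(0,-.083,.04),(0,.105,.235),(0,-.105,.235))])
E
```

```text
[ 0.5165611  -0.03701342 -1.5891424 ] [-0.1  0.2  0.   0.2  0.1 -0.1 -0.1 -0.2] fin [0.51940458 0.11796049 0.055     ]
in mach -0.1155553555327774 -0.00461526630603456 0.0025575951089948923
[array([607., 115.]), array([612., 492.]), array([607., 155.]), array([611., 452.]), array([653.,  49.]), array([659., 486.])]
in mach -0.11471140120234616 -0.0032358704835008215 -0.003642404891005091
[array([605., 116.]), array([612., 493.]), array([605., 156.]), array([610., 453.]), array([650.,  50.]), array([658., 487.])]
```

Request:
{"method": "jog_arm", "body": {"commands": [[[-3,1,-1],0],[[-6,1,0],0],[[-8,0.8,0],0],[[-8,0,0],0],[[-8,0,0],0],[[-8,0,0],0],[[-8,0,0],0],[[-6,0,0],0],[[-3,0,0],0],[[-1,0,0],0]]}}

```text
time: 6.33
eef_pos: [0.5245, 0.059, 0.0588]
tcp_rot: [3.142, 0.0, 1.554]
wrist_force: [0.0, -0.1, -5.5]
width: 0.0119
finger_force: 25.0
```

Request:
{"method": "jog_arm", "body": {"commands": [[[-3,0,0.3],0],[[-6,0,0.2],0],[[-8,0,0],0],[[-8,0,0],0],[[-8,0,0],0],[[-8,0,0],0],[[-8,0,0],0],[[-6,0,0],0],[[-4,0,0],0],[[-2,0,0],0]]}}

```text
time: 7.17
eef_pos: [0.5235, -0.002, 0.0582]
tcp_rot: [3.142, 0.0, 1.554]
wrist_force: [0.2, 0.7, -3.6]
width: 0.0117
finger_force: 25.0
```

```bash
python3 - <<'E'
from fit import *
o=get_obs(); print(o['time'],o['eef_pos'],o['tcp_rot'],o['width'],o['wrist_force'],o['moment'])
snap('top','top3')
g=cv2.imread('pics/top3.png'); cv2.imwrite('pics/c5.png',cv2.resize(g[175:285,255:385],None,fx=5,fy=5,interpolation=cv2.INTER_CUBIC))
E
```

```text
7.1667 [ 0.52354337 -0.00203603  0.0582426 ] [3.14155689e+00 1.67759454e-04 1.55369512e+00] 0.011691218660648008 [ 0.19071077  0.68196012 -3.624395  ] [0.16368033 0.03395395 0.00552651]
```

View pics/c5.png

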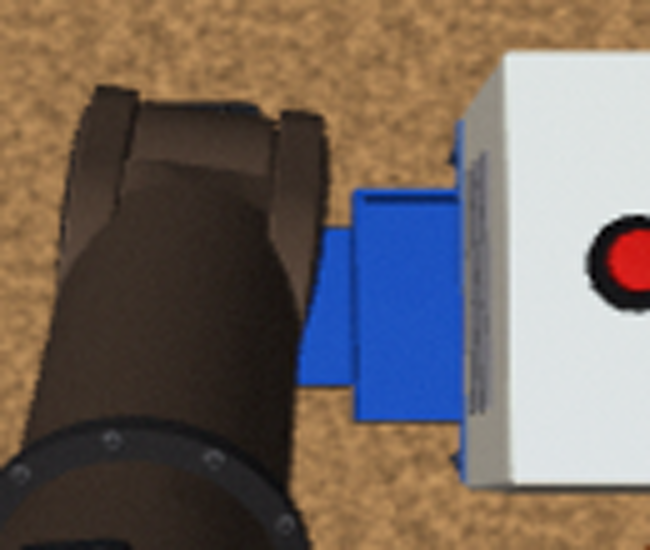

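Request:
{"method": "jog_arm", "body": {"commands": [[[-2,0,0],0],[[-4,0,0],0],[[-6,0,0],0],[[-6,0,0],0],[[-6,0,0],0],[[-6,0,0],0],[[-4,0,0],0],[[-2,0,0],0],[[-1,0,0],0]]}}

```text
time: 7.97
eef_pos: [0.5229, -0.0387, 0.0582]
tcp_rot: [-3.142, 0.0, 1.554]
wrist_force: [0.4, 1.0, -4.4]
width: 0.0117
finger_force: 25.0
```

Request:
{"method": "jog_arm", "body": {"commands": [[[-1,0,0],0],[[-1,0,0],0],[[-1,0,0],0],[[-1,0,0],0]]}}

```text
time: 8.3
eef_pos: [0.523, -0.0419, 0.0582]
tcp_rot: [3.141, -0.0, 1.555]
wrist_force: [0.5, 1.3, -3.4]
width: 0.0116
finger_force: 25.0
```

Request:
{"method": "jog_arm", "body": {"commands": [[[-1,0,0],0],[[-1,0,0],0],[[-1,0,0],0],[[-1,0,0],0]]}}

```text
time: 8.63
eef_pos: [0.5229, -0.0462, 0.0582]
tcp_rot: [3.142, -0.0, 1.555]
wrist_force: [-1.0, 0.8, -3.1]
width: 0.0121
finger_force: 25.0
```

Request:
{"method": "jog_arm", "body": {"commands": [[[-1,0,0],0],[[-1,0,0],0],[[-1,0,0],0],[[-1,0,0],0]]}}

```text
time: 8.97
eef_pos: [0.5228, -0.0502, 0.0582]
tcp_rot: [3.142, -0.0, 1.555]
wrist_force: [-0.8, -0.4, -4.1]
width: 0.0117
finger_force: 25.0
```

Request:
{"method": "jog_arm", "body": {"commands": [[[-1,0,0],0],[[-1,0,0],0],[[-1,0,0],0]]}}

```text
time: 9.22
eef_pos: [0.5228, -0.0532, 0.0582]
tcp_rot: [3.142, -0.0, 1.555]
wrist_force: [1.0, 1.7, -3.7]
width: 0.0118
finger_force: 25.0
```

Request:
{"method": "jog_arm", "body": {"commands": [[[-1,0,0],0],[[-1,0,0],0],[[-1,0,0],0]]}}

```text
time: 9.47
eef_pos: [0.523, -0.055, 0.0583]
tcp_rot: [3.141, -0.001, 1.555]
wrist_force: [0.3, 7.4, -1.5]
width: 0.0116
finger_force: 25.0
```

Contact with the buffer at y≈-0.054. I'll press in small steps.

Request:
{"method": "jog_arm", "body": {"commands": [[[-0.7,0,0],0],[[-0.7,0,0],0],[[-0.6,0,0],0],[[0,0,0],0]]}}

```text
time: 9.8
eef_pos: [0.523, -0.0563, 0.0584]
tcp_rot: [3.141, -0.002, 1.556]
wrist_force: [0.2, 6.7, -1.7]
width: 0.0119
finger_force: 25.0
```

Request:
{"method": "jog_arm", "body": {"commands": [[[-0.5,0,0],0],[[-0.5,0,0],0],[[0,0,0],0]]}}

```text
time: 10.05
eef_pos: [0.5231, -0.057, 0.0584]
tcp_rot: [3.141, -0.002, 1.556]
wrist_force: [0.2, 8.4, -1.8]
width: 0.0123
finger_force: 25.0
```

Request:
{"method": "jog_arm", "body": {"commands": [[[-0.5,0,0],0],[[-0.5,0,0],0],[[-0.5,0,0],0],[[0,0,0],0]]}}

```text
time: 10.38
eef_pos: [0.5231, -0.0582, 0.0585]
tcp_rot: [3.141, -0.003, 1.557]
wrist_force: [0.4, 9.1, -0.5]
width: 0.0119
finger_force: 25.0
```

Request:
{"method": "jog_arm", "body": {"commands": [[[-0.5,0,0],0],[[-0.5,0,0],0],[[0,0,0],0]]}}

```text
time: 10.63
eef_pos: [0.5231, -0.0589, 0.0584]
tcp_rot: [3.141, -0.003, 1.557]
wrist_force: [0.4, 11.1, -0.3]
width: 0.012
finger_force: 25.0
```

Request:
{"method": "jog_arm", "body": {"commands": [[[-0.4,0,0],0],[[0,0,0],0],[[0,0,0],0]]}}

```text
time: 10.88
eef_pos: [0.5231, -0.0591, 0.0585]
tcp_rot: [3.141, -0.003, 1.557]
wrist_force: [0.1, 10.6, -0.7]
width: 0.0121
finger_force: 25.0
```

Request:
{"method": "jog_arm", "body": {"commands": [[[0,0,0],0]]}}

```text
time: 10.97
eef_pos: [0.5231, -0.0592, 0.0584]
tcp_rot: [3.141, -0.003, 1.557]
wrist_force: [0.4, 10.3, -1.1]
width: 0.012
finger_force: 25.0
```

Request:
{"method": "jog_arm", "body": {"commands": [[[0,0,0],0],[[0,0,0],0],[[0,0,0],0],[[0,0,0],0],[[0,0,0],0]], "grip": 0.0}}

```text
time: 11.38
eef_pos: [0.5226, -0.0624, 0.0583]
tcp_rot: [3.141, 0.0, 1.554]
wrist_force: [0.3, 0.2, 0.0]
width: 0.0404
finger_force: 0.0
```

Request:
{"method": "jog_arm", "body": {"commands": [[[0,0,-3],0],[[0,0,-6],0],[[0,0,-10],0],[[0,0,-14],0],[[0,0,-18],0],[[2,0,-20],0],[[2,0,-20],0],[[2,0,-20],0],[[2,0,-20],0],[[2,0,-20],0],[[0,0,-20],0],[[0,0,-20],0],[[0,0,-20],0],[[0,0,-20],0],[[0,0,-15],0],[[0,0,-10],0],[[0,0,-4],0],[[0,0,0],0]]}}

```text
time: 12.88
eef_pos: [0.5229, -0.0521, 0.3192]
tcp_rot: [3.14, -0.0, 1.555]
wrist_force: [0.4, -1.2, -0.6]
width: 0.0457
finger_force: 0.0
```

```bash
python3 - <<'E'
from fit import *
o=get_obs(); print(o['time'],o['eef_pos'],o['tcp_rot'],o['width'],o['wrist_force'])
g=snap('scene','s4'); t=snap('top','top4')
im=cv2.imread('pics/s4.png')[130:290,60:380]; im2=cv2.imread('pics/top4.png')[160:290,230:470]
cv2.imwrite('pics/c6.png',np.hstack([cv2.resize(im,None,fx=1.5,fy=1.5)[:240],cv2.resize(im2,(310,240))]))
print([np.round(w2pix(t,[.5172,-.2117,z]),1) for z in(.235,.24,.25)])
E
```

```text
12.8833 [ 0.52292465 -0.05207866  0.31919772] [ 3.13999921e+00 -2.33962296e-04  1.55465432e+00] 0.0456947669600061 [ 0.37068335 -1.18669291 -0.63403187]
[array([380.5, 227.8]), array([380.9, 227.6]), array([381.7, 227.2])]
```

View pics/c6.png

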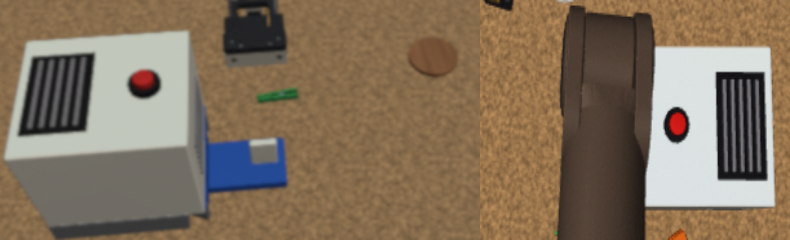

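The tray is in and released, the other things look unmoved, and the button is clear. I'll triangulate the red cap.

```bash
python3 - <<'E'
from fit import *
P=[]
for f in('top4','s4'):
    g=np.load(f'pics/{f}.npz'); hsv=cv2.cvtColor(g['image'],cv2.COLOR_RGB2HSV)
    r=cv2.inRange(hsv,(0,180,100),(6,255,255))|cv2.inRange(hsv,(174,180,100),(180,255,255))
    if f=='top4': r[:,:370]=0;r[:,400:]=0;r[250:]=0;r[:200]=0
    else: r[:170]=0;r[205:]=0;r[:,:140]=0;r[:,175:]=0
    y,x=np.nonzero(r); print(f,len(x),x.mean(),y.mean(),x.min(),x.max(),y.min(),y.max()); P.append((g,(x.mean(),y.mean())))
f=lambda p:np.concatenate([np.subtract(w2pix(g,p),uv) for g,uv in P])
r=least_squares(f,[.518,-.213,.245]);print(r.x,r.fun)
o=get_obs();d=r.x-o['eef_pos'];y=o['tcp_rot'][2];print('tx,ty mm',1e3*(d[0]*np.cos(y)+d[1]*np.sin(y)),1e3*(d[0]*np.sin(y)-d[1]*np.cos(y)),'tips above',o['eef_pos'][2]-.022-r.x[2])
E
```

```text
top4 122 382.55737704918033 226.59016393442624 376 389 221 232
s4 116 155.07758620689654 182.48275862068965 148 161 178 187
[ 0.51827892 -0.21299759  0.25193917] [-0.16666687  0.012104   -0.14626081  0.00037978]
tx,ty mm -161.0963363821356 -1.443317405704996 tips above 0.04364926883500464
```

Request:
{"method": "jog_arm", "body": {"commands": [[[-6,0,0],0],[[-12,-1,0],0],[[-15,-0.5,0],0],[[-15,0,0],0],[[-15,0,0],0],[[-15,0,0],0],[[-15,0,0],0],[[-15,0,0],0],[[-15,0,0],0],[[-15,0,0],0],[[-12,0,0],0],[[-7,0,0],0],[[-3.5,0,0],0],[[0,0,0],0],[[0,0,0],0]], "grip": -1}}

```text
time: 14.23
eef_pos: [0.5186, -0.2122, 0.318]
tcp_rot: [-3.141, -0.0, 1.555]
wrist_force: [1.2, 0.5, -0.5]
width: 0.0006
finger_force: 0.0
```

Request:
{"method": "jog_arm", "body": {"commands": [[[0,0,4],0],[[0,0,7],0],[[0,0,9],0],[[0,0,7],0],[[0,0,5],0],[[0,0,3],0],[[0,0,2],0],[[0,0,1],0],[[0,0,0],0]]}}

```text
time: 14.98
eef_pos: [0.5187, -0.2124, 0.2802]
tcp_rot: [3.142, -0.0, 1.555]
wrist_force: [-0.3, 0.1, -0.4]
width: -0.0002
finger_force: 0.0
```

Tips are at 0.258 m. I'll press in 1–2 mm steps.

Request:
{"method": "jog_arm", "body": {"commands": [[[0,0,1],0],[[0,0,1],0],[[0,0,1],0],[[0,0,1],0],[[0,0,1],0],[[0,0,1],0],[[0,0,0],0]]}}

```text
time: 15.57
eef_pos: [0.5189, -0.2125, 0.2743]
tcp_rot: [3.141, 0.0, 1.555]
wrist_force: [0.1, -0.1, 2.9]
width: 0.0007
finger_force: 1.7
```

Request:
{"method": "jog_arm", "body": {"commands": [[[0,0,1],0],[[0,0,1],0],[[0,0,1],0],[[0,0,0],0]]}}

```text
time: 15.9
eef_pos: [0.519, -0.2126, 0.273]
tcp_rot: [3.14, -0.0, 1.555]
wrist_force: [-5.6, 1.4, 18.5]
width: 0.0004
finger_force: 9.2
```

```bash
python3 - <<'E'
from fit import *
o=get_obs(); print(o['eef_pos'],o['wrist_force'],o['moment'])
g=snap('scene','s5')
a=cv2.imread('pics/s5.png'); b=cv2.imread('pics/s4.png')
k=lambda i:cv2.resize(i[140:210,120:200],None,fx=4.8,fy=4.8,interpolation=cv2.INTER_CUBIC)
k2=lambda i:cv2.resize(i[200:270,180:260],None,fx=4.8,fy=4.8,interpolation=cv2.INTER_CUBIC)
cv2.imwrite('pics/c7.png',np.hstack([k(a),k(b)]))
E
```

```text
[ 0.51898382 -0.21262419  0.27302974] [-5.61082233  1.40349441 18.47294663] [0.42591614 1.16021729 0.01342975]
```

View pics/c7.png

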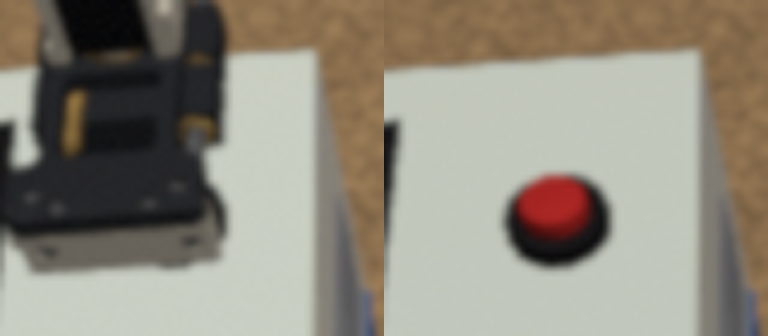

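Request:
{"method": "jog_arm", "body": {"commands": [[[0,0,-1],0],[[0,0,-1],0],[[0,0,0],0]]}}

```text
time: 16.2
eef_pos: [0.5189, -0.2126, 0.2736]
tcp_rot: [3.141, 0.0, 1.555]
wrist_force: [0.5, -1.6, 4.1]
width: 0.0007
finger_force: 1.9
```

Request:
{"method": "jog_arm", "body": {"commands": [[[0,0,-1],0],[[0,0,0],0]]}}

```text
time: 16.37
eef_pos: [0.5189, -0.2125, 0.2743]
tcp_rot: [3.141, 0.0, 1.555]
wrist_force: [0.4, -1.3, 3.7]
width: 0.0006
finger_force: 1.7
```

Request:
{"method": "jog_arm", "body": {"commands": [[[0,0,-1],0],[[0,0,0],0]]}}

```text
time: 16.53
eef_pos: [0.5189, -0.2126, 0.2753]
tcp_rot: [3.141, 0.0, 1.555]
wrist_force: [1.4, -1.0, 3.4]
width: 0.0002
finger_force: 1.5
```

Request:
{"method": "jog_arm", "body": {"commands": [[[0,0,-1],0],[[0,0,0],0]]}}

```text
time: 16.7
eef_pos: [0.5187, -0.2124, 0.2763]
tcp_rot: [3.142, -0.0, 1.555]
wrist_force: [2.2, -0.7, 1.9]
width: 0.0003
finger_force: 1.2
```

The force profile (about 4 N just before the rigid stop, fading over several mm) confirms the button went fully down. Now I retreat and check the tray.

Request:
{"method": "jog_arm", "body": {"commands": [[[0,0,-3],0],[[0,0,-6],0],[[0,0,-10],0],[[0,0,-14],0],[[0,0,-16],0],[[0,0,-16],0],[[0,0,-12],0],[[0,0,-6],0],[[0,0,-2],0],[[0,0,0],0],[[0,0,0],0],[[0,0,0],0]]}}

```text
time: 17.7
eef_pos: [0.5183, -0.2122, 0.3604]
tcp_rot: [-3.14, -0.0, 1.555]
wrist_force: [-0.5, 0.1, -0.1]
width: 0.0004
finger_force: 0.0
```

```bash
python3 - <<'E'
from fit import *
o=get_obs(); print(o['time'],o['eef_pos'],o['wrist_force'],np.abs(o['qvel']).max())
g=snap('scene','s6'); s0=np.load('pics/scene0.npz')['image'].astype(int)
def bl(im):
    hsv=cv2.cvtColor(im.astype(np.uint8),cv2.COLOR_RGB2HSV); m=cv2.inRange(hsv,(105,150,40),(130,255,255)); m[:200]=0;m[270:]=0;m[:,:200]=0;m[:,400:]=0
    y,x=np.nonzero(m); return x.min(),x.max(),y.min(),y.max(),len(x)
print(bl(np.load('pics/s4.npz')['image']),bl(g['image']))
# end of the deck at expected pose: fin machine x
m=[.518,-.152,-1.587]
for X in(-.1195,-.1275,-.1235): print(X,[np.round(w2pix(g,pose(m,(X,y,.02))),1) for y in(-.045,.045)])
d=np.abs(g['image'].astype(int)-s0).max(2)
for n,(a,b,c,e) in dict(bowl=(305,360,235,295),tin=(290,350,310,352),coaster=(150,185,328,370),peg=(185,202,228,262)).items(): print(n,(d[a:b,c:e]>40).mean())
E
```

```text
17.7 [ 0.51829769 -0.21222765  0.36041841] [-0.46968635  0.12962547 -0.07780278] 0.001768430574693325
(np.int64(200), np.int64(250), np.int64(223), np.int64(257), 1229) (np.int64(200), np.int64(250), np.int64(223), np.int64(257), 1230)
-0.1195 [array([244.4, 220.6]), array([246.9, 250.6])]
-0.1275 [array([247.5, 220.4]), array([250.1, 250.3])]
-0.1235 [array([246. , 220.5]), array([248.5, 250.4])]
bowl 0.0
tin 0.0
coaster 0.0
peg 0.0
```

```bash
python3 -c "from bench import *; print(finish_job())"
```

```text
the job is handed in; nothing more can be done
None
```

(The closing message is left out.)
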